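Step the tent's exhaust fan up to match the intake

TASK

The tent's exhaust fan must run at the same step as its intake fan: with a fingertip, flick the edge of the exhaust controller's orange thumbwheel up by as many clicks as it takes for its pointer to stand at the same dot as the pointer of the blue-wheeled intake controller, without ever running past that dot. Only the orange wheel is to be turned: do not lift or shove either controller, and leave the blue wheel and everything else on the table as they are.

Things in the scene. Friction and masses are not known exactly. Their poses are not given: they have to be found in the camera images.
- exhaust_box: Exhaust fan's controller (orange wheel): anthracite steel case with an orange stripe, 130 (x) x 120 (y) x 66 mm high, 2.4 kg, loose on rubber feet. Origin: centre of the underside; z up; -x points out of its front. A flat wheel on a vertical axle (case x = -43 mm, y = 0) sticks 16 mm out of a slot in the front face (x = -65 mm), which is 37 to 59 mm above the table.
- exhaust_wheel_front (a point): Foremost point of the orange wheel's edge, where the rib tips pass (case x = -81 mm, y = 0, 48 mm up); fixed to the case. The wheel is 16 mm thick (40 to 56 mm up), 62 mm in diameter at the root, 76 mm over its ten ribs, which are 5 mm thick, 7 mm high, 36 degrees apart. At each click one rib points straight out of the front, at this point.
- exhaust_dial (a point): Centre of the white dial disc (41 mm) flush in the cover, over the axle, 66 mm up. Its black pointer turns with the orange wheel. Six yellow dots lie round its back half, from the smallest (off) at the case's +y side, clockwise seen from above past straight back to the largest at the -y side, 36 degrees apart.
- exhaust_wheel (a joint): Angle of the orange wheel, rad: 0 = off, smallest dot; one click = one dot = 0.6283; 3.14 = largest dot; stops just beyond. Grows clockwise seen from above: the edge out of the front moves to the case's +y. A sprung ball holds it at every click; pushing it over takes about 3 N at the edge; past half-way it snaps on into the next click and does not coast. It starts at 0 or 1 click.
- intake_box: Intake fan's controller (blue wheel): the same case, wheel and dial as exhaust_box, with a blue wheel and stripe.
- intake_wheel (a joint): Angle of the blue wheel, rad, with the same meaning as exhaust_wheel; it stands at 2, 3 or 4 clicks.
- intake_wheel_rib (a point): A point in the blue wheel near its rim, 36 mm from its axle; it turns with the wheel.
- graphics_card: black graphics card lying flat, loose, 242 x 118 x 42 mm, origin under its centre, x along it
- spare_fan: loose black case fan lying flat, 120 x 120 x 25 mm, origin under its centre
- screwdriver_grip (a point): handle of a loose screwdriver about 200 mm long lying on the table
- paste_jar_mid (a point): middle of a small jar, loose, 40 mm diameter, 40 mm high
- mug: black mug, loose, 80 mm diameter, 85 mm high, handle to its +y, origin under its centre
Not all that is in view belongs to the job. What is shaped like the exhaust_box but pink is not meant.

How it is judged:
At the end, for the whole second after the job is handed in: The orange wheel rests in the same click as the blue wheel (both within 0.15 rad, 9 degrees, of that dot) and is still, and both controllers stand upright (((value of joint intake_wheel between 1.107 and 1.407 rad and value of joint exhaust_wheel between 1.107 and 1.407 rad) or (value of joint intake_wheel between 1.735 and 2.035 rad and value of joint exhaust_wheel between 1.735 and 2.035 rad) or (value of joint intake_wheel between 2.363 and 2.663 rad and value of joint exhaust_wheel between 2.363 and 2.663 rad)) and velocity of joint exhaust_wheel between -0.2 and 0.2 rad/s and angle between each of exhaust_box, intake_box's own z axis and vertical below 0.05 rad); the robot touches nothing.
It fails at once if the exhaust wheel is turned past the intake wheel's step ((value of joint intake_wheel between 1.107 and 1.407 rad and value of joint exhaust_wheel above 1.634 rad) or (value of joint intake_wheel between 1.735 and 2.035 rad and value of joint exhaust_wheel above 2.262 rad) or (value of joint intake_wheel between 2.363 and 2.663 rad and value of joint exhaust_wheel above 2.89 rad)).
It fails at once if the arm or the gripper's body, not a fingertip, presses on the exhaust controller or its wheel with over 5 N (contact force between the arm and exhaust_box above 5 N).
It fails at once if the exhaust controller is shoved or lifted from its place by more than 15 mm (distance of exhaust_box from where it was at the start of the episode above 0.015 m).
It fails at once if the intake controller is moved or its wheel is turned (its rim shifts by more than 10 mm) (distance of any of intake_wheel_rib, intake_box from where it was at the start of the episode above 0.01 m).
It fails at once if something else on the table is moved by more than 20 mm (distance of any of graphics_card, spare_fan, screwdriver_grip, paste_jar_mid, mug from where it was at the start of the episode above 0.02 m).
It also fails if it takes over 58 s, if anything falls off the work surface, if the arm or the gripper's body presses on something with over 40 N, if the wrist force passes 120 N, or if a joint passes its speed limit or range.

ROBOT

A 6-joint arm with a two-finger parallel gripper is mounted at the origin on the work surface. World frame = base frame: x ahead of the robot, y to its left, z up, the work surface at z = 0. Lengths are in m, angles in rad, forces in N, time in s.
With the tool pointing down it reaches from about 0.275 to 0.825 m from the base axis. Payload 5.2 kg.
Tool frame: the origin (TCP) lies on the mounting face of the last link; the fingertips stand 186 mm ahead of it and the grasp point (between the pads) lies 167 mm ahead of it; z points along the fingers, y is the direction in which the jaws open and shut (so a half turn about z gives the same grasp; the last joint's range is limited). The gripper opens to 93 mm and grips with 3 to 60 N. Pads are 15 mm wide; open, the fingers measure 128 mm over their backs; the gripper's body (75 mm by 188 mm) begins 65 mm behind the grasp point.
Start: joints at [-1.328, 0.259, 1.535, -0, 1.348, -0.203], TCP at [0.237, -0.496, 0.405] pointing down, gripper open.
Joint ranges: [-3.14, 3.14], [-0.91, 2.08], [0.19, 2.58], [-1.22, 4.36], [0.22, 2.71], [-3.12, 3.12]. Speed limits (rad/s): [2.57, 2.57, 3.14, 3.14, 3.14, 3.14].

INTERFACE

Orientations are given as [roll, pitch, yaw] about the fixed x, y, z axes, in that order (R = Rz(yaw) Ry(pitch) Rx(roll)).
In Python, from bench import arm gives the robot as it stands.
- The arm moves only by the tool drive_tool, never from a script. Its argument "plan" is a list of rows, each an object with "linear": the shift along the tool's x, y, z in mm, a list of three; "turn": the turn about the tool's z in degrees; "gripper": the closure, from 0 (fully open) to 1 (shut). In form: [{"linear": [tx, ty, tz], "turn": turn, "gripper": gripper}, ...]. A call has 1 to 20 rows; each row shifts and turns the commanded pose from where the row before left it, along the tool's axes as they then stand; what a row does not reach is not made up. A row lasts 1/8 s, in which the tool goes at most 62.5 mm and 10.7 degrees, less where a joint would pass 70% of its speed; a pose out of reach is approached as far as the arm can. A call with a gripper value outside its range is refused whole. The fingers move at their own pace and stop on an object; the grip force is fixed at half the most. Time passes only in rows, so rows that do not move let the fingers close. It gives the time, the measured TCP pose, the force and the opening at its end, in the units of the state.
- arm.sense(): the state, without advancing time (a new reading comes with each control period).
- arm.get_image(name): name is "scene" or "top"; returns a dict with "image" (420x560x3 uint8, red, green, blue), "fovy" (degrees; the focal length in pixels is half the picture's height over the tangent of half this angle, whatever the lens; pixels are square), "cx", "cy" (the principal point, pixels), "rvec" (rotation vector, rad) and "tvec" (3), from world to camera coordinates, as OpenCV has them. Camera axes: x right, y down, z forward; pixel columns grow to the right and rows downward; lengths in m; the calibration is good to about 2 mm. A picture is of the moment at which its call begins. There is no depth.
- arm.close_job(): hands the job in, once; it reports no verdict.
The state is a dict: "t": time; "qpos": joint angles; "qvel": joint speeds; "joint_torque": joint torques, N m; "tcp_pos": TCP position; "tcp_rot": TCP orientation; "wrist_force": force on the tool from outside, world axes, zero at the start; "moment": the same for the moment, N m; "grip_width": finger opening in m.
Only numpy, scipy, OpenCV 4.12 (cv2) and the standard library are available. Lean on these libraries where they do the work, as an engineer would, in place of code of your own. Each camera call takes 0.05 s, during which the arm holds its last target. There are 200 camera calls.

## Working session

There is one attempt and no reset: what is moved stays moved. The work goes in short steps, Python scripts to look and compute and a tool call to move; the robot and the scene stay as the last step left them, time stands still between calls to the robot, and variables do not carry over. Pictures are saved under pics/ and viewed, about 8 in all and at most 12, crops included, and the job is handed in when it is done.

Besides the shell and the picture viewer there is one more tool, called after "Call:" by a JSON object that holds its "method" and its "body". drive_tool: Moves the arm, as the interface text tells. Its arguments: {"type":"object","properties":{"plan":{"type":"array","items":{"type":"object","properties":{"linear":{"type":"array","items":{"type":"number"}},"turn":{"type":"number"},"gripper":{"type":"number"}}}}},"required":["plan"]}

```bash
mkdir -p pics; cat > h.py <<'E'
import numpy as np, cv2
from bench import arm
def K(c):
    h=c["image"].shape[0]; f=h/2/np.tan(np.radians(c["fovy"])/2)
    return np.array([[f,0,c["cx"]],[0,f,c["cy"]],[0,0,1]])
def ray(c,u,v,z):
    R,_=cv2.Rodrigues(np.array(c["rvec"],float)); t=np.array(c["tvec"],float)
    d=R.T@np.linalg.inv(K(c))@[u,v,1]; o=-R.T@t
    return o+d*(z-o[2])/d[2]
def proj(c,P):
    return cv2.projectPoints(np.array(P,float).reshape(-1,3),np.array(c["rvec"],float),np.array(c["tvec"],float),K(c),None)[0][:,0]
def save(c,name,box=None,s=1):
    im=c["image"][:,:,::-1]
    if box: im=im[box[1]:box[3],box[0]:box[2]]
    cv2.imwrite("pics/"+name,cv2.resize(im,None,fx=s,fy=s,interpolation=cv2.INTER_CUBIC))
E
python3 - <<'E'
from h import *
import pickle
for n in("scene","top"):
    c=arm.get_image(n); save(c,n+".png"); pickle.dump(c,open(n+".pkl","wb"))
    print(n,{k:c[k] for k in c if k!="image"})
print(arm.sense())
E
```

```text
scene {'fovy': 57.747339317020355, 'cx': 281.3989813149214, 'cy': 209.6882352467486, 'rvec': array([ 0.61766548,  2.67908592, -1.08766242]), 'tvec': array([ 0.43719635, -0.09915266,  1.25958218])}
top {'fovy': 50.1074116898562, 'cx': 284.388183009144, 'cy': 215.02251432220874, 'rvec': array([ 2.14018126, -2.15807333,  0.12928574]), 'tvec': array([0.02653106, 0.51003889, 1.20404657])}
{'t': 0.1, 'qpos': array([-1.32782574e+00,  2.59269277e-01,  1.53592165e+00,  1.47501068e-05,
        1.34802693e+00, -2.02808818e-01]), 'qvel': array([ 0.0008431 , -0.00084628, -0.00278049, -0.00065177,  0.00042247,
       -0.00346669]), 'joint_torque': array([ 1.39544150e-03, -4.38211584e+01, -2.84643173e+01,  7.19107431e-02,
        3.62689840e-02, -5.75846775e-05]), 'tcp_pos': array([ 0.23711366, -0.49606358,  0.40402193]), 'tcp_rot': array([-3.14000366e+00, -3.41434868e-04,  4.45775866e-01]), 'wrist_force': array([0.54625368, 0.25726464, 0.13654413]), 'moment': array([0.02727705, 0.00700678, 0.03241937]), 'grip_width': 0.09301932354528666}
```

View pics/top.png

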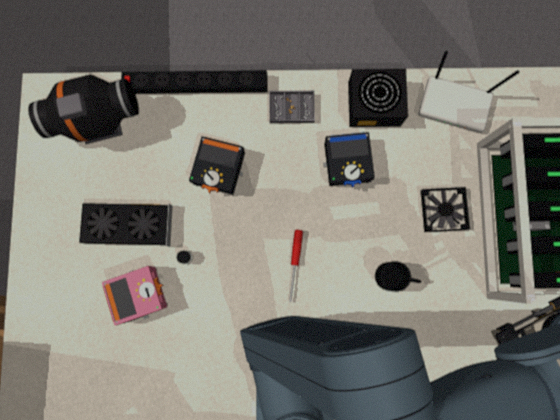

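View pics/scene.png

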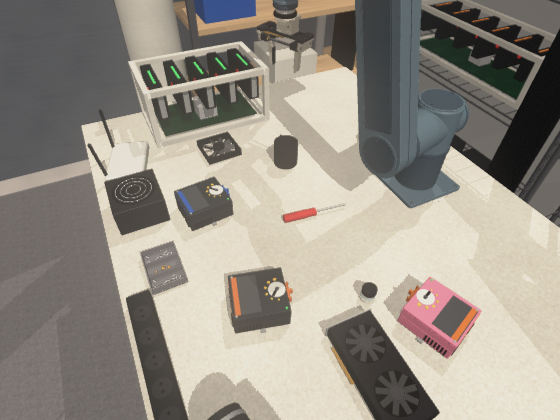

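Top view: orange-wheeled controller around (218,165), blue at (350,160), both fronts facing down the picture; the pink decoy is at (135,295). Scene view: exhaust (260,298), intake (205,203). Now the dials close up.

```bash
python3 - <<'E'
from h import *
import pickle
T=pickle.load(open("top.pkl","rb"));S=pickle.load(open("scene.pkl","rb"))
def crop(c,x,y,r,s): 
    im=c["image"][y-r:y+r,x-r:x+r,::-1]; return cv2.resize(im,(s,s),interpolation=cv2.INTER_CUBIC)
a=np.hstack([crop(T,216,166,32,400),crop(T,350,160,32,400)])
cv2.imwrite("pics/dials_top.png",a)
a=np.hstack([crop(S,272,295,32,400),crop(S,212,195,32,400)])
cv2.imwrite("pics/dials_scene.png",a)
def cen(m,lab):
    n,l,st,ce=cv2.connectedComponentsWithStats(m.astype(np.uint8))
    i=1+np.argmax(st[1:,4]); return ce[i],st[i,4],st[i]
for name,c,(x,y) in(("exT",T,(216,166)),("inT",T,(350,160)),("exS",S,(272,295)),("inS",S,(212,195))):
    im=c["image"][y-32:y+32,x-32:x+32].astype(int); r,g,b=im[...,0],im[...,1],im[...,2]
    w=(im.min(2)>165)
    # dial: white comps; print those near middle
    n,l,st,ce=cv2.connectedComponentsWithStats(w.astype(np.uint8))
    for i in range(1,n):
        if 15<st[i,4]<400:
            h=cv2.convexHull(np.argwhere(l==i)[:,::-1].astype(np.int32)); m=cv2.moments(h)
            u,v=m['m10']/m['m00']+x-32,m['m01']/m['m00']+y-32
            print(name,"white",st[i],(round(u,1),round(v,1)),ray(c,u,v,.066).round(4))
    col=(r>150)&(r-b>80) if name[:2]=="ex" else (b-r>50)&(b>100)
    n,l,st,ce=cv2.connectedComponentsWithStats(col.astype(np.uint8))
    for i in range(1,n):
        if st[i,4]>8: print(name,"col",st[i],ce[i]+[x-32,y-32],ray(c,*(ce[i]+[x-32,y-32]),.066).round(4))
print("cams",[(-cv2.Rodrigues(c["rvec"])[0].T@c["tvec"]).round(3) for c in(T,S)])
E
```

```text
exT white [  0   0  13  40 302] (188.4, 148.4) [0.6925 0.2836 0.066 ]
exT white [ 27   0  37  15 230] (235.0, 138.7) [0.7187 0.156  0.066 ]
exT white [21 41 11 10 49] (209.2, 180.2) [0.6032 0.2254 0.066 ]
exT white [  0  42  26  22 277] (193.6, 189.0) [0.5792 0.2672 0.066 ]
exT col [ 20   6  35  11 127] [220.94488189 144.93700787] [0.7013 0.1944 0.066 ]
exT col [19 51 14  7 32] [208.6875  187.78125] [0.5822 0.2264 0.066 ]
inT white [ 0  0 24  3 50] (328.1, 128.9) [ 0.7435 -0.1     0.066 ]
inT white [ 50   2  14   9 105] (375.2, 133.8) [ 0.7281 -0.2285  0.066 ]
inT white [ 0 34 10 24 55] (321.0, 177.0) [ 0.609 -0.078  0.066]
inT white [ 27  38  14  13 109] (351.6, 171.8) [ 0.6225 -0.161   0.066 ]
inT col [ 12   6  36   8 166] [347.43373494 137.8373494 ] [ 0.7176 -0.1523  0.066 ]
inT col [26 52 17  6 53] [352.16981132 182.05660377] [ 0.5942 -0.1619  0.066 ]
exS white [ 28  19  18  15 166] (276.3, 288.9) [0.61   0.2185 0.066 ]
exS col [45 19  8 20 69] [288.49275362 291.23188406] [0.5874 0.2364 0.066 ]
inS white [29 22 14 10 84] (215.7, 189.5) [ 0.6228 -0.1634  0.066 ]
inS white [ 0 49  8 15 69] (182.6, 221.1) [ 0.745  -0.0826  0.066 ]
inS col [43 24  6  7 12] [225.91666667 189.91666667] [ 0.5964 -0.1489  0.066 ]
inS col [ 0 28 14 21 92] [185.61956522 202.14130435] [ 0.7169 -0.1498  0.066 ]
cams [array([0.349, 0.01 , 1.26 ]), array([0.824, 0.654, 0.825])]
```

View pics/dials_top.png

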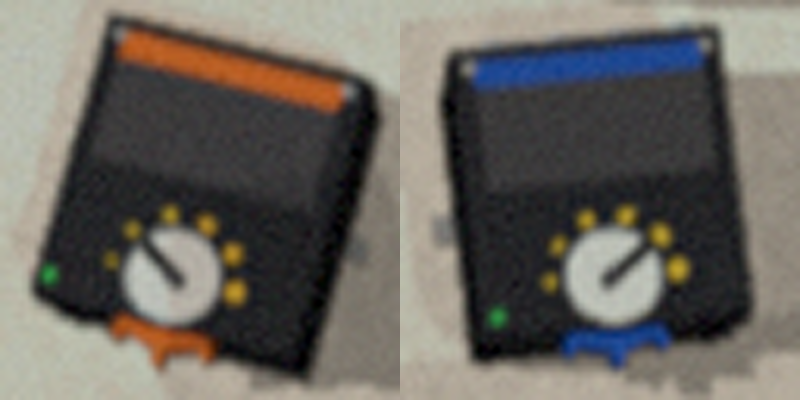

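View pics/dials_scene.png

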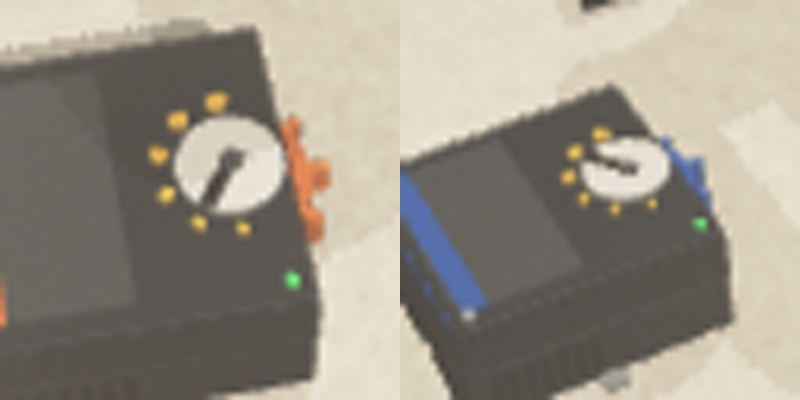

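Reading, the same in both views: exhaust pointer on dot 2 (1 click), with the dial at crop (173,275) top and (229,165) scene. Intake pointer on dot 5 (4 clicks). So three clicks up. Next I work out the case pose and the move numbers.

```bash
python3 - <<'E'
from h import *
import pickle
T=pickle.load(open("top.pkl","rb"));S=pickle.load(open("scene.pkl","rb"))
def dial(c,x,y,u0,v0):
    im=c["image"].astype(int); m=np.zeros(im.shape[:2],np.uint8)
    w=(im.min(2)>115)&(im.max(2)-im.min(2)<60)
    yy,xx=np.mgrid[:420,:560]; w&=np.hypot(xx-u0,yy-v0)<9.5
    n,l,st,ce=cv2.connectedComponentsWithStats(w.astype(np.uint8)); i=1+np.argmax(st[1:,4])
    h=cv2.convexHull(np.argwhere(l==i)[:,::-1].astype(np.int32)); M=cv2.moments(h)
    u,v=M['m10']/M['m00'],M['m01']/M['m00']; return (u,v),ray(c,u,v,.066)
print(dial(T,0,0,211.7,178)); print(dial(S,0,0,276.6,289.4))
D=ray(T,211.7,178,.066);print("manual",D,ray(S,276.6,289.4,.066))
im=T["image"].astype(int); r,b=im[...,0],im[...,2]
m=((r>150)&(r-b>80)); m[:134]=0;m[160:]=0;m[:,:184]=0;m[:,248:]=0
n,l,st,ce=cv2.connectedComponentsWithStats(m.astype(np.uint8));i=1+np.argmax(st[1:,4])
P=np.array([ray(T,u,v,.066)[:2] for v,u in np.argwhere(l==i)])
c=P.mean(0); w,V=np.linalg.eigh(np.cov(P.T)); d=V[:,1]; d*=np.sign(d[1])
print("yaw from stripe line",np.degrees(np.arctan2(-d[0],d[1])))
e=c-D[:2]; print("yaw dial->stripe",np.degrees(np.arctan2(e[1],e[0])),np.hypot(*e))
print("rib tip",ray(T,209.6,192.4,.052), ray(S,240+328*.16,263+172*.16,.052))
E
```

```text
((211.13435897435895, 177.9251282051282), array([0.60937484, 0.22013305, 0.066     ]))
((276.46650524616626, 288.78288942695724), array([0.6094723 , 0.21848035, 0.066     ]))
manual [0.60915217 0.21859136 0.066     ] [0.60991608 0.22010917 0.066     ]
yaw from stripe line -14.891453340452909
yaw dial->stripe -14.662216742967844 0.09530373480014137
rib tip [0.57207937 0.22624885 0.052     ] [0.57366648 0.23108587 0.052     ]
```

Dial at (0.6095, 0.2193) and yaw −14.8°; the two views agree to within 2 mm. With the tool yaw at 75.2°, tool x is the case's +y (the flick direction) and tool y points into the wheel. I'll move above the staging point, close the fingers and turn.

Call:
{"method": "drive_tool", "body": {"plan": [{"linear": [16, -14.5, 0], "turn": 0, "gripper": 1}, {"linear": [33, -29.5, 0], "turn": 0, "gripper": 1}, {"linear": [33, -29.5, 0], "turn": 0, "gripper": 1}, {"linear": [33, -29.5, 0], "turn": 0, "gripper": 1}, {"linear": [33, -29.5, 0], "turn": 0, "gripper": 1}, {"linear": [33, -29.5, 0], "turn": 0, "gripper": 1}, {"linear": [33, -29.5, 0], "turn": 0, "gripper": 1}, {"linear": [33, -29.5, 0], "turn": 0, "gripper": 1}, {"linear": [33, -29.5, 0], "turn": 0, "gripper": 1}, {"linear": [33, -29.5, 0], "turn": 0, "gripper": 1}, {"linear": [33, -29.5, 0], "turn": 0, "gripper": 1}, {"linear": [33, -29.5, 0], "turn": 0, "gripper": 1}, {"linear": [33, -29.5, 0], "turn": 0, "gripper": 1}, {"linear": [33, -29.5, 0], "turn": 0, "gripper": 1}, {"linear": [33, -29.5, 0], "turn": 0, "gripper": 1}, {"linear": [33, -29.5, 0], "turn": 0, "gripper": 1}, {"linear": [33, -29.5, 0], "turn": 0, "gripper": 1}, {"linear": [33, -29.5, 0], "turn": 0, "gripper": 1}, {"linear": [0, 0, 0], "turn": -10, "gripper": 1}, {"linear": [0, 0, 0], "turn": -10, "gripper": 1}]}}

```text
t: 2.6
tcp_pos: [0.534, 0.2197, 0.4043]
tcp_rot: [-3.14, 0.001, 0.803]
wrist_force: [-0.1, -0.3, 0.0]
grip_width: 0.0
```

Call:
{"method": "drive_tool", "body": {"plan": [{"linear": [0, 0, 0], "turn": -10, "gripper": 1}, {"linear": [0, 0, 0], "turn": -10, "gripper": 1}, {"linear": [0, 0, 0], "turn": -9.7, "gripper": 1}, {"linear": [0, 0, 0], "turn": 0, "gripper": 1}, {"linear": [0, 0, 0], "turn": 0, "gripper": 1}]}}

```text
t: 3.22
tcp_pos: [0.5347, 0.2185, 0.4048]
tcp_rot: [-3.141, 0.0, 1.31]
wrist_force: [0.1, -0.4, -0.0]
grip_width: 0.0004
```

```bash
cat > rel.py <<'E'
from h import *
A=np.array([.6095,.2193]);p=np.radians(-14.8);ex=np.array([np.cos(p),np.sin(p)]);ey=np.array([-ex[1],ex[0]])
def rel(show=True):
    s=arm.sense(); d=s["tcp_pos"][:2]-A; F=s["wrist_force"]
    print("t",round(s["t"],2),"xi",(-d@ex*1e3).round(1),"eta",(d@ey*1e3).round(1),"tip z",((s["tcp_pos"][2]-.186)*1e3).round(1),"rot",s["tcp_rot"].round(4),"F xi,eta,z",(-F[:2]@ex).round(2),(F[:2]@ey).round(2),F[2].round(2),"w",s["grip_width"].round(4))
E
python3 -c "
from rel import *
rel(); c=arm.get_image('scene'); save(c,'stage.png',(180,180,340,340),4)"
```

```text
Traceback (most recent call last):
  File "rel.py", line 5, in rel
    print("t",round(s["t"],2),"xi",(-d@ex*1e3).round(1),"eta",(d@ey*1e3).round(1),"tip z",((s["tcp_pos"][2]-.186)*1e3).round(1),"rot",s["tcp_rot"].round(4),"F xi,eta,z",(-F[:2]@ex).round(2),(F[:2]@ey).round(2),F[2].round(2),"w",s["grip_width"].round(4))
                                                                                                                                                                                                                                    ^^^^^^^^^^^^^^^^^^^^^
AttributeError: 'float' object has no attribute 'round'
```

Call:
{"method": "drive_tool", "body": {"plan": [{"linear": [0, 0, 30], "turn": 0, "gripper": 1}, {"linear": [0, 0, 40], "turn": 0, "gripper": 1}, {"linear": [0, 0, 40], "turn": 0, "gripper": 1}, {"linear": [0, 0, 40], "turn": 0, "gripper": 1}, {"linear": [0, 0, 22], "turn": 0, "gripper": 1}, {"linear": [0, 0, 10], "turn": 0, "gripper": 1}, {"linear": [0, 0, 0], "turn": 0, "gripper": 1}, {"linear": [0, 0, 0], "turn": 0, "gripper": 1}]}}

```text
t: 4.22
tcp_pos: [0.5358, 0.2182, 0.2239]
tcp_rot: [3.14, -0.001, 1.313]
wrist_force: [-1.0, 0.3, -0.3]
grip_width: 0.0004
```

```bash
sed -i 's/s\["grip_width"\].round(4)/round(s["grip_width"],4)/' rel.py
python3 -c "
from rel import *
rel(); c=arm.get_image('scene'); save(c,'stage.png',(220,210,340,330),5)"
```

```text
t 4.22 xi 71.0 eta -19.8 tip z 37.9 rot [ 3.1398e+00 -9.0000e-04  1.3127e+00] F xi,eta,z 1.01 0.02 -0.31 w 0.0004
```

View pics/stage.png

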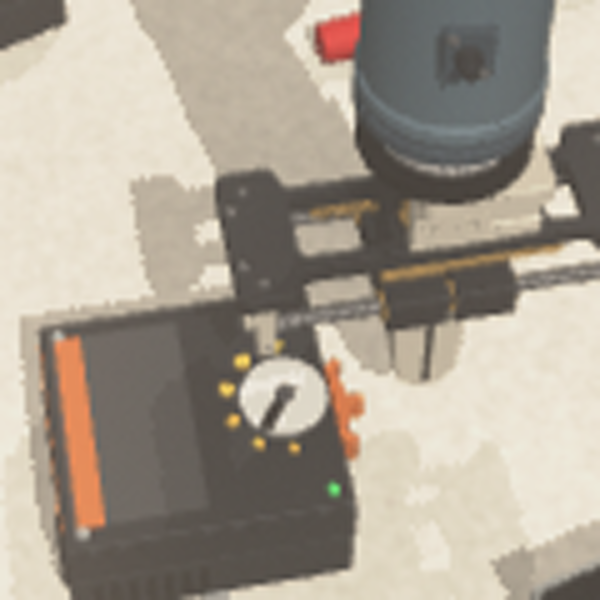

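The stage picture shows the closed tips at crop (393–445, ~375), in front of the wheel and clear of it. They look thinner than 17.5 mm each, so I'll estimate the reach of the front face.

```bash
python3 -c "
from rel import *
c=arm.get_image('scene'); save(c,'tip.png',(285,255,325,295),15); rel()
for q in((393,370),(427,380)):
    P=ray(c,220+q[0]/5,210+q[1]/5,.038)[:2]-A; print('xi',-P@ex*1e3,'eta',P@ey*1e3)
def pt(xi,eta,z): return list(A-xi*ex/1e3+eta*ey/1e3)+[z]
for h in(8,10,12.5,17.5):
    print(h,((proj(c,[pt(71-h,-19.8-7.5,.038),pt(71-h,-19.8+7.5,.038),pt(71,-19.8+7.5,.038),pt(71+h,-19.8+7.5,.038)])-[285,255])*15).round(0).tolist())
"
```

```text
t 4.33 xi 71.0 eta -19.9 tip z 38.0 rot [ 3.1396e+00 -1.0000e-03  1.3130e+00] F xi,eta,z 0.06 0.76 0.58 w 0.0004
xi 58.708276203141935 eta -21.409093246461396
xi 73.56175208411369 eta -12.743001356216237
8 [[221.0, 400.0], [243.0, 478.0], [291.0, 470.0], [339.0, 462.0]]
10 [[209.0, 402.0], [231.0, 480.0], [291.0, 470.0], [351.0, 460.0]]
12.5 [[194.0, 405.0], [216.0, 483.0], [291.0, 470.0], [366.0, 457.0]]
17.5 [[164.0, 410.0], [186.0, 488.0], [291.0, 470.0], [396.0, 452.0]]
```

View pics/tip.png

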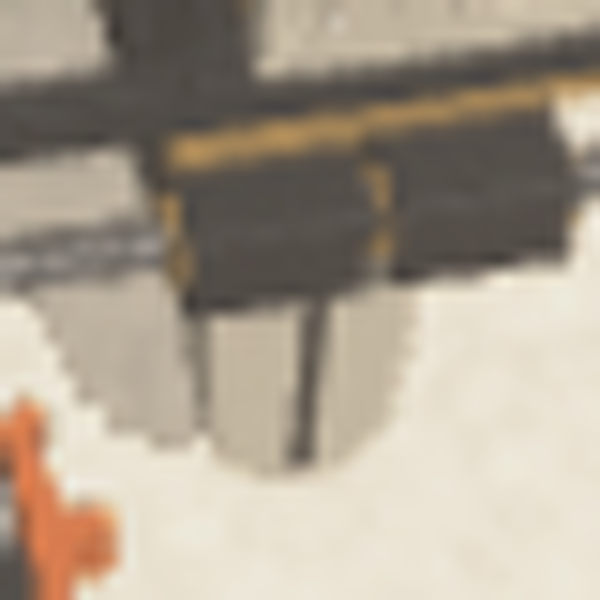

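```bash
python3 -c "
from rel import *
import pickle
c=pickle.load(open('scene.pkl','rb'))
def pt(xi,eta,z): return list(A-xi*ex/1e3+eta*ey/1e3)+[z]
for z in(38,50,60,70,80,90,100):
    print(z,((proj(c,[pt(71-17.5,-19.8-7.5,z/1e3),pt(71-17.5,-19.8+7.5,z/1e3),pt(71,-19.8+7.5,z/1e3),pt(71+17.5,-19.8+7.5,z/1e3)])-[285,255])*15).round(0).tolist())
"
```

```text
38 [[164.0, 410.0], [186.0, 488.0], [291.0, 470.0], [396.0, 452.0]]
50 [[168.0, 368.0], [189.0, 446.0], [296.0, 428.0], [402.0, 410.0]]
60 [[170.0, 332.0], [192.0, 411.0], [299.0, 393.0], [406.0, 375.0]]
70 [[173.0, 296.0], [195.0, 375.0], [303.0, 357.0], [411.0, 339.0]]
80 [[176.0, 259.0], [197.0, 338.0], [307.0, 320.0], [415.0, 302.0]]
90 [[178.0, 222.0], [200.0, 301.0], [311.0, 283.0], [420.0, 265.0]]
100 [[181.0, 184.0], [203.0, 263.0], [314.0, 245.0], [425.0, 227.0]]
```

Finger is about 16–17 mm half-thick above a rounded tip, with the carriage about 48 mm above the tip. I'll lower the tip to z=30, then make a shallow first flick (TCP xi ≈ 52.5) and back out.

Call:
{"method": "drive_tool", "body": {"plan": [{"linear": [0, 0, 8], "turn": 0, "gripper": 1}, {"linear": [0, 9, 0], "turn": 0, "gripper": 1}, {"linear": [0, 9.5, 0], "turn": 0, "gripper": 1}, {"linear": [0, 0, 0], "turn": 0, "gripper": 1}, {"linear": [5, 0, 0], "turn": 0, "gripper": 1}, {"linear": [5, 0, 0], "turn": 0, "gripper": 1}, {"linear": [5, 0, 0], "turn": 0, "gripper": 1}, {"linear": [5, 0, 0], "turn": 0, "gripper": 1}]}}

```text
t: 5.32
tcp_pos: [0.5583, 0.2333, 0.2148]
tcp_rot: [3.142, -0.0, 1.314]
wrist_force: [-0.1, 0.2, 0.5]
grip_width: 0.0005
```

```bash
python3 -c "
from rel import *
rel()"
```

```text
t 5.33 xi 53.1 eta 0.4 tip z 28.8 rot [ 3.1416 -0.      1.3135] F xi,eta,z 0.16 0.17 0.52 w 0.0005
```

Call:
{"method": "drive_tool", "body": {"plan": [{"linear": [5, 0, 0], "turn": 0, "gripper": 1}, {"linear": [5, 0, 0], "turn": 0, "gripper": 1}, {"linear": [5, 0, 0], "turn": 0, "gripper": 1}, {"linear": [0, 0, 0], "turn": 0, "gripper": 1}]}}

```text
t: 5.82
tcp_pos: [0.5621, 0.2476, 0.2147]
tcp_rot: [3.142, -0.0, 1.314]
wrist_force: [0.2, -0.1, -0.2]
grip_width: 0.0007
```

```bash
python3 -c "
from rel import *
rel()
c=arm.get_image('scene'); save(c,'f1.png',(250,255,320,325),8)"
```

```text
t 5.83 xi 53.0 eta 15.3 tip z 28.7 rot [ 3.1415e+00 -1.0000e-04  1.3137e+00] F xi,eta,z -0.24 -0.08 -0.17 w 0.0007
```

View pics/f1.png

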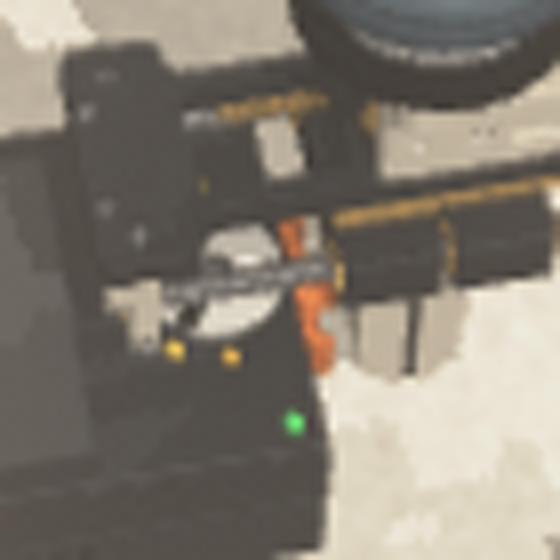

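The pointer still stands at dot 2 (crop (185,325), with dot 2 at (175,350)), and there was no force: too shallow. I'll back out and go 2 mm deeper, stopping mid-push to read the force.

Call:
{"method": "drive_tool", "body": {"plan": [{"linear": [0, -10, 0], "turn": 0, "gripper": 1}, {"linear": [-18, 0, 0], "turn": 0, "gripper": 1}, {"linear": [-18, 0, 0], "turn": 0, "gripper": 1}, {"linear": [0, 6, 0], "turn": 0, "gripper": 1}, {"linear": [0, 6, 0], "turn": 0, "gripper": 1}, {"linear": [5, 0, 0], "turn": 0, "gripper": 1}, {"linear": [5, 0, 0], "turn": 0, "gripper": 1}, {"linear": [5, 0, 0], "turn": 0, "gripper": 1}, {"linear": [2, 0, 0], "turn": 0, "gripper": 1}, {"linear": [0, 0, 0], "turn": 0, "gripper": 1}]}}

```text
t: 7.12
tcp_pos: [0.5591, 0.2287, 0.2147]
tcp_rot: [-3.141, -0.0, 1.314]
wrist_force: [0.1, -1.2, -0.3]
grip_width: 0.0005
```

```bash
python3 -c "
from rel import *
rel()"
```

```text
t 7.12 xi 51.1 eta -3.8 tip z 28.7 rot [-3.1415e+00 -1.0000e-04  1.3136e+00] F xi,eta,z -0.4 -1.17 -0.32 w 0.0005
```

Call:
{"method": "drive_tool", "body": {"plan": [{"linear": [4, 0, 0], "turn": 0, "gripper": 1}, {"linear": [3, 0, 0], "turn": 0, "gripper": 1}, {"linear": [0, 0, 0], "turn": 0, "gripper": 1}]}}

```text
t: 7.5
tcp_pos: [0.5604, 0.2356, 0.2145]
tcp_rot: [-3.14, 0.0, 1.314]
wrist_force: [-2.3, -0.9, 0.3]
grip_width: 0.0002
```

```bash
python3 -c "
from rel import *
rel()"
```

```text
t 7.5 xi 51.6 eta 3.2 tip z 28.5 rot [-3.1401e+00  2.0000e-04  1.3136e+00] F xi,eta,z 1.98 -1.42 0.29 w 0.0002
```

Call:
{"method": "drive_tool", "body": {"plan": [{"linear": [5, 0, 0], "turn": 0, "gripper": 1}, {"linear": [5, 0, 0], "turn": 0, "gripper": 1}, {"linear": [2, 0, 0], "turn": 0, "gripper": 1}, {"linear": [0, 0, 0], "turn": 0, "gripper": 1}]}}

```text
t: 8.0
tcp_pos: [0.5638, 0.2472, 0.2145]
tcp_rot: [-3.141, -0.0, 1.313]
wrist_force: [-4.4, 0.5, -0.3]
grip_width: 0.0004
```

```bash
python3 - <<'E'
from rel import *
rel()
a=[]
c=arm.get_image('scene'); d=arm.get_image('top')
save(c,'x.png',(250,255,320,325),8)
a=[cv2.imread('pics/x.png')[:,:400]]
im=d["image"][150:206,190:230,::-1]; a.append(cv2.resize(im,(400,560),interpolation=cv2.INTER_CUBIC))
cv2.imwrite('pics/f2.png',np.hstack(a))
E
```

```text
t 8.0 xi 51.3 eta 15.3 tip z 28.5 rot [-3.1408e+00 -3.0000e-04  1.3134e+00] F xi,eta,z 4.39 -0.68 -0.33 w 0.0004
```

View pics/f2.png

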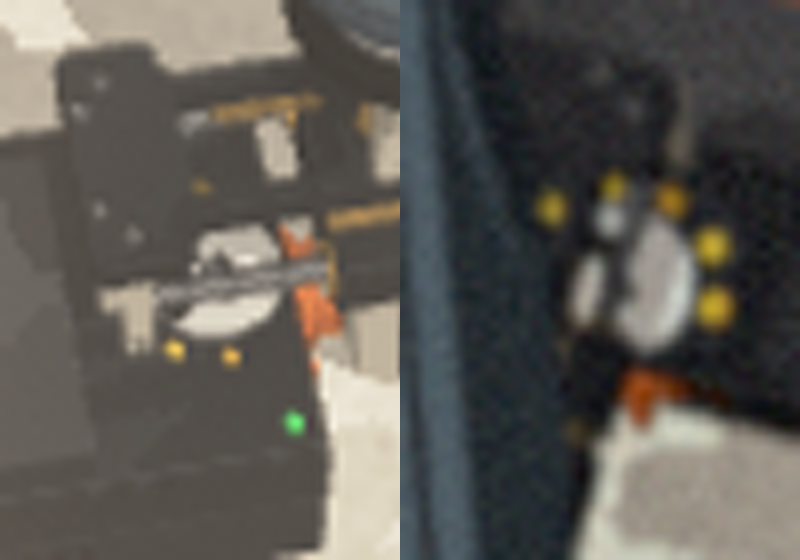

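The flick bit: the pointer has swung off dot 2 and is partly hidden by the gripper's rod. I'll retract straight out and read the dial.

Call:
{"method": "drive_tool", "body": {"plan": [{"linear": [0, -10, 0], "turn": 0, "gripper": 1}, {"linear": [0, -30, 0], "turn": 0, "gripper": 1}, {"linear": [0, -20, 0], "turn": 0, "gripper": 1}, {"linear": [0, 0, 0], "turn": 0, "gripper": 1}]}}

```text
t: 8.6
tcp_pos: [0.5054, 0.2625, 0.2154]
tcp_rot: [3.14, -0.001, 1.314]
wrist_force: [0.1, -0.4, 0.7]
grip_width: 0.0004
```

```bash
cat > look.py <<'E'
import sys
from rel import *
rel()
c=arm.get_image('scene'); d=arm.get_image('top')
a=cv2.resize(c["image"][268:318,250:300,::-1],(400,400),interpolation=cv2.INTER_CUBIC)
b=cv2.resize(d["image"][155:205,190:240,::-1],(400,400),interpolation=cv2.INTER_CUBIC)
cv2.imwrite('pics/'+sys.argv[1],np.hstack([a,b]))
# pointer: centroid of dark pixels within the dial, case frame; angle clockwise from +y
for n,k in(("scene",c),("top",d)):
    im=k["image"].astype(float).sum(2); P=[];W=[]
    for r in np.arange(6,17,1.):
        for th in np.radians(np.arange(-40,221,4)):
            q=A+(r*np.cos(th)*ey+r*np.sin(th)*ex)/1e3
            u=proj(k,[q[0],q[1],.066])[0].astype(np.float32)
            P.append((r,np.degrees(th)/36)); W.append(cv2.getRectSubPix(im.astype(np.float32),(1,1),(float(u[0]),float(u[1])))[0,0])
    W=np.array(W).reshape(11,-1).mean(0); th=np.arange(-40,221,4)/36
    print(n,"darkest at clicks",th[np.argsort(W)[:4]].round(2),"val",np.sort(W)[:4].round(0),"median",np.median(W).round(0))
E
python3 look.py f3.png
```

```text
t 8.6 xi 111.7 eta 15.1 tip z 29.4 rot [ 3.1399e+00 -8.0000e-04  1.3145e+00] F xi,eta,z -0.2 -0.39 0.67 w 0.0004
scene darkest at clicks [1.22 1.11 1.33 1.  ] val [234. 248. 250. 283.] median 640.0
top darkest at clicks [-1.11 -1.   -0.89  0.89] val [160. 179. 207. 214.] median 549.0
```

View pics/f3.png

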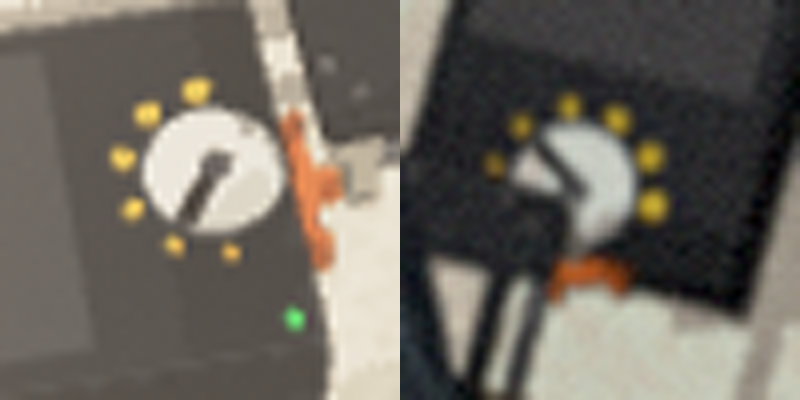

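Both views still show click 1: the rib slid on the rounded finger edge and sprang back. I'll enter the gap 2.5–3 mm deeper and push in small steps.

Call:
{"method": "drive_tool", "body": {"plan": [{"linear": [-14, 0, 0], "turn": 0, "gripper": 1}, {"linear": [-13, 20, 0], "turn": 0, "gripper": 1}, {"linear": [0, 20, 0], "turn": 0, "gripper": 1}, {"linear": [0, 12, 0], "turn": 0, "gripper": 1}, {"linear": [0, 6, 0], "turn": 0, "gripper": 1}, {"linear": [0, 5, 0], "turn": 0, "gripper": 1}, {"linear": [0, 0, 0], "turn": 0, "gripper": 1}]}}

```text
t: 9.57
tcp_pos: [0.56, 0.2199, 0.2147]
tcp_rot: [-3.141, 0.0, 1.313]
wrist_force: [-0.5, 0.2, -0.2]
grip_width: 0.0005
```

```bash
python3 -c "
from rel import *
rel()"
```

```text
t 9.57 xi 48.0 eta -12.0 tip z 28.7 rot [-3.1414  0.      1.3134] F xi,eta,z 0.54 0.07 -0.18 w 0.0005
```

Call:
{"method": "drive_tool", "body": {"plan": [{"linear": [4, 0, 0], "turn": 0, "gripper": 1}, {"linear": [4, 0, 0], "turn": 0, "gripper": 1}, {"linear": [4, 0, 0], "turn": 0, "gripper": 1}, {"linear": [0, 0, 0], "turn": 0, "gripper": 1}]}}

```text
t: 10.07
tcp_pos: [0.5622, 0.2317, 0.2142]
tcp_rot: [-3.139, 0.001, 1.314]
wrist_force: [-2.7, -2.9, -0.0]
grip_width: 0.0005
```

```bash
python3 -c "
from rel import *
rel()"
```

```text
t 10.07 xi 48.9 eta -0.1 tip z 28.2 rot [-3.1393e+00  1.3000e-03  1.3138e+00] F xi,eta,z 1.88 -3.46 -0.01 w 0.0005
```

Call:
{"method": "drive_tool", "body": {"plan": [{"linear": [3, 0, 0], "turn": 0, "gripper": 1}, {"linear": [3, 0, 0], "turn": 0, "gripper": 1}, {"linear": [0, 0, 0], "turn": 0, "gripper": 1}]}}

```text
t: 10.45
tcp_pos: [0.5642, 0.2382, 0.2145]
tcp_rot: [-3.14, -0.001, 1.313]
wrist_force: [-5.1, 3.4, -1.4]
grip_width: 0.0008
```

```bash
python3 look.py f4.png
```

```text
t 10.45 xi 48.7 eta 6.7 tip z 28.5 rot [-3.1403e+00 -1.1000e-03  1.3134e+00] F xi,eta,z 5.78 2.02 -1.37 w 0.0008
scene darkest at clicks [1.89 2.   1.78 2.11] val [220. 224. 244. 251.] median 465.0
top darkest at clicks [0.78 0.67 0.89 0.56] val [101. 102. 104. 106.] median 270.0
```

Past half-way: the side force has reversed, so the next rib is now pressing on the finger's rear. I'll back straight out so the wheel can settle into the click.

Call:
{"method": "drive_tool", "body": {"plan": [{"linear": [0, -12, 0], "turn": 0, "gripper": 1}, {"linear": [0, -30, 0], "turn": 0, "gripper": 1}, {"linear": [0, -21, 0], "turn": 0, "gripper": 1}, {"linear": [-19, 0, 0], "turn": 0, "gripper": 1}, {"linear": [0, 0, 0], "turn": 0, "gripper": 1}]}}

```text
t: 11.18
tcp_pos: [0.4992, 0.2338, 0.2153]
tcp_rot: [3.14, -0.0, 1.312]
wrist_force: [0.4, -0.1, 0.2]
grip_width: 0.0004
```

```bash
python3 look.py f5.png
```

```text
t 11.18 xi 110.4 eta -14.1 tip z 29.3 rot [ 3.1400e+00 -2.0000e-04  1.3123e+00] F xi,eta,z -0.39 0.01 0.18 w 0.0004
scene darkest at clicks [2.11 2.22 2.   2.33] val [227. 227. 248. 251.] median 605.0
top darkest at clicks [-1.11  1.89 -1.    6.11] val [138. 150. 153. 170.] median 456.0
```

View pics/f5.png

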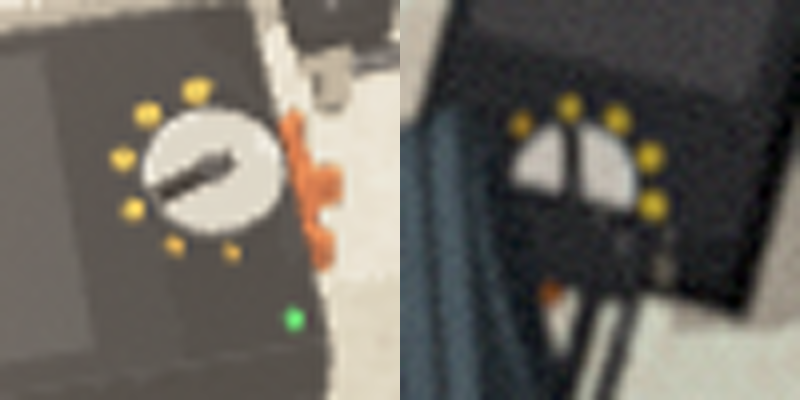

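Exactly one click: both views now show dot 3 (2 clicks), and the box has not moved. I'll repeat the same stroke.

Call:
{"method": "drive_tool", "body": {"plan": [{"linear": [2, 20, 0], "turn": 0, "gripper": 1}, {"linear": [0, 20, 0], "turn": 0, "gripper": 1}, {"linear": [0, 11, 0], "turn": 0, "gripper": 1}, {"linear": [0, 6, 0], "turn": 0, "gripper": 1}, {"linear": [0, 5, 0], "turn": 0, "gripper": 1}, {"linear": [0, 0, 0], "turn": 0, "gripper": 1}, {"linear": [4, 0, 0], "turn": 0, "gripper": 1}, {"linear": [4, 0, 0], "turn": 0, "gripper": 1}, {"linear": [4, 0, 0], "turn": 0, "gripper": 1}, {"linear": [3, 0, 0], "turn": 0, "gripper": 1}, {"linear": [3, 0, 0], "turn": 0, "gripper": 1}, {"linear": [0, 0, 0], "turn": 0, "gripper": 1}]}}

```text
t: 12.78
tcp_pos: [0.5641, 0.2394, 0.2149]
tcp_rot: [3.141, -0.002, 1.314]
wrist_force: [-0.3, 3.7, -1.2]
grip_width: 0.0008
```

```bash
python3 look.py f6.png
```

```text
t 12.78 xi 49.0 eta 7.8 tip z 28.9 rot [ 3.1411e+00 -1.5000e-03  1.3136e+00] F xi,eta,z 1.25 3.54 -1.24 w 0.0008
scene darkest at clicks [2.89 3.56 3.44 3.67] val [347. 349. 354. 355.] median 494.0
top darkest at clicks [1.67 1.78 0.56 1.56] val [ 98.  99. 101. 101.] median 128.0
```

Call:
{"method": "drive_tool", "body": {"plan": [{"linear": [0, -12, 0], "turn": 0, "gripper": 1}, {"linear": [0, -30, 0], "turn": 0, "gripper": 1}, {"linear": [0, -20, 0], "turn": 0, "gripper": 1}, {"linear": [-19, 0, 0], "turn": 0, "gripper": 1}, {"linear": [0, 0, 0], "turn": 0, "gripper": 1}]}}

```text
t: 13.5
tcp_pos: [0.499, 0.2346, 0.215]
tcp_rot: [3.141, 0.0, 1.312]
wrist_force: [0.1, -0.5, 0.2]
grip_width: 0.0004
```

```bash
python3 look.py f7.png
```

```text
t 13.5 xi 110.8 eta -13.4 tip z 29.0 rot [3.1413e+00 5.0000e-04 1.3121e+00] F xi,eta,z -0.17 -0.43 0.24 w 0.0004
scene darkest at clicks [3.11 3.22 3.   2.89] val [235. 250. 256. 281.] median 618.0
top darkest at clicks [-1.11 -1.    6.11  6.  ] val [149. 171. 173. 187.] median 474.0
```

The pointer measures 3.1 clicks, by the same scale that read 2.1 at dot 3. One last identical stroke, then a full retreat.

Call:
{"method": "drive_tool", "body": {"plan": [{"linear": [1, 20, 0], "turn": 0, "gripper": 1}, {"linear": [0, 20, 0], "turn": 0, "gripper": 1}, {"linear": [0, 11, 0], "turn": 0, "gripper": 1}, {"linear": [0, 6, 0], "turn": 0, "gripper": 1}, {"linear": [0, 5, 0], "turn": 0, "gripper": 1}, {"linear": [0, 0, 0], "turn": 0, "gripper": 1}, {"linear": [4, 0, 0], "turn": 0, "gripper": 1}, {"linear": [4, 0, 0], "turn": 0, "gripper": 1}, {"linear": [4, 0, 0], "turn": 0, "gripper": 1}, {"linear": [3, 0, 0], "turn": 0, "gripper": 1}, {"linear": [3, 0, 0], "turn": 0, "gripper": 1}, {"linear": [0, 0, 0], "turn": 0, "gripper": 1}]}}

```text
t: 15.1
tcp_pos: [0.5641, 0.2394, 0.2149]
tcp_rot: [3.141, -0.002, 1.314]
wrist_force: [-0.3, 2.7, -1.1]
grip_width: 0.0005
```

Call:
{"method": "drive_tool", "body": {"plan": [{"linear": [0, -12, 0], "turn": 0, "gripper": 1}, {"linear": [0, -30, 0], "turn": 0, "gripper": 1}, {"linear": [0, -20, 0], "turn": 0, "gripper": 1}, {"linear": [-19, 0, 0], "turn": 0, "gripper": 1}, {"linear": [0, 0, 0], "turn": 0, "gripper": 1}]}}

```text
t: 15.72
tcp_pos: [0.4989, 0.2347, 0.215]
tcp_rot: [3.141, 0.0, 1.312]
wrist_force: [-0.0, -0.2, -0.0]
grip_width: 0.0002
```

```bash
python3 look.py f8.png
```

```text
t 15.72 xi 110.8 eta -13.3 tip z 29.0 rot [3.1412e+00 3.0000e-04 1.3122e+00] F xi,eta,z -0.0 -0.18 -0.02 w 0.0002
scene darkest at clicks [4.   4.11 3.89 4.22] val [236. 246. 254. 275.] median 624.0
top darkest at clicks [-1.11 -1.    6.11 -0.89] val [139. 153. 171. 172.] median 467.0
```

View pics/f8.png

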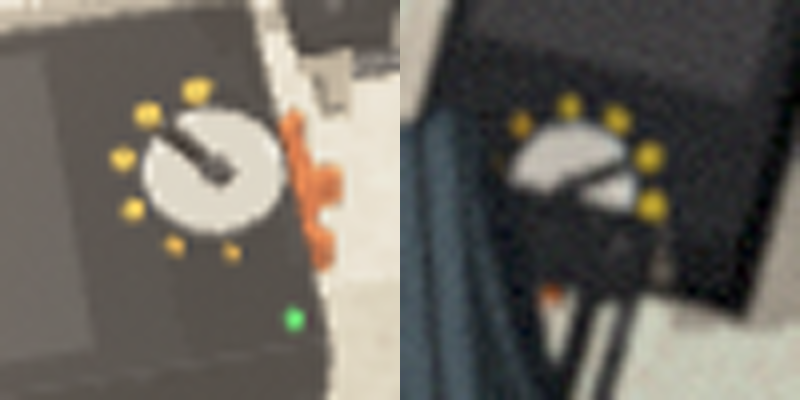

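Both views show the pointer at dot 5 (4 clicks), matching the blue dial, and the hand is about 55 mm clear. I'm handing in.

```bash
python3 -c "
from bench import arm
print(arm.close_job())"
```

```text
the job is handed in; nothing more can be done
None
```

The orange exhaust wheel now stands at dot 5 (4 clicks), the same dot I read for the blue intake wheel. I handed the job in at about 15.7 s; the hand-in reported no verdict.

- **What I did:** the exhaust started at dot 2 (1 click), so it needed three clicks. I pushed the rib with the closed fingertips, one click per stroke. Two earlier strokes were too shallow and the wheel sprang back to click 1. After that I went about 3 mm deeper and got exactly one click each time.
- **Last checks:**
  - The exhaust pointer was on dot 5 in both views, and measured 4.0 clicks in the scene view.
  - The exhaust case looked unmoved.
  - The wrist force was near zero, with the fingers well clear of the wheel.
- **Weaker checks:**
  - My automatic pointer reading from the top view was no use, because the gripper hid part of the dial. I relied on the scene-view reading and the pictures instead.
  - I did not look at the blue dial or the loose items again at the end. The hand went nowhere near the blue controller while it was lowered.

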